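# Restock the lit gift rack with the power off

## Robot

A 6-joint arm with a two-finger parallel gripper is mounted at the origin on the work surface. World frame = base frame: x ahead of the robot, y to its left, z up, the work surface at z = 0. Lengths are in m, angles in rad, forces in N, time in s.
With the tool pointing down it reaches from about 0.25 to 0.725 m from the base axis. Payload 4 kg.
Tool frame: the origin (TCP) lies on the centre line of the jaws, within the pads' length; the fingertips stand 17 mm ahead of it and the grasp point (between the pads) lies 2 mm behind it; z points along the fingers, y is the line along which they close (so a half turn about z gives the same grasp; the last joint's range is limited). The gripper opens to 85 mm and grips with 20 to 120 N. Pads are 22 mm wide; open, the fingers measure 114 mm over their backs; the gripper's body (76 mm by 85 mm) begins 54 mm behind the grasp point. The pads swing forward as they close: fully open they stand 13 mm farther back than shut.
Start: joints at [-1.202, 0.241, 0.005, 1.335, 0, 1.571], TCP at [0.18, -0.466, 0.248] pointing down, gripper open.
Joint ranges: [-2.72, 2.72], [-1.05, 1.87], [-1.09, 1.28], [-1.99, 2.15], [-1.42, 1.44], [-3.14, 3.14]. Speed limits (rad/s): [2.79, 2.79, 3.14, 3.14, 3.14, 3.14].

## Interface

Orientations are given as a unit quaternion [x, y, z, w].
In Python, from workcell import bot, camera, get_calibration gives the robot as it stands.
- The arm moves only by the tool apply_moves, never from a script. Its argument "steps" is a list of rows, each a list of 3 entries, a list of its own where there are three numbers: the shift along the tool's x, y, z as a fraction of full scale, then the turn, a rotation vector about the tool's x, y, z as a fraction of full scale, then the opening, from 0 (shut) to 1 (fully open). A call has exactly 8 rows; each row shifts and turns the commanded pose from where the row before left it, along the tool's axes as they then stand; what a row does not reach is not made up. Full scale, the value 1, is 20 cm for a shift and pi rad for a turn. A row lasts 1/12 s, in which the tool goes at most 41.7 mm and 7.16 degrees, less where a joint would pass 70% of its speed; a pose out of reach is approached as far as the arm can. A call with a number of a shift or a turn outside -1 to 1 is refused whole. A call with a gripper value outside its range is refused whole. The fingers move at their own pace and stop on an object; the grip force is fixed at half the most. Time passes only in rows, so rows that do not move let the fingers close, or fill a call up. It gives the time, the measured TCP pose, the force, the opening and the grip force at its end, in the units of the state.
- bot.get_obs(): the state, without advancing time (a new reading comes with each control period).
- camera(name): name is "scene" or "top" or "wrist"; returns (picture, depth): 400x640x3 uint8, red, green, blue; 400x640 float32, m along the optical axis (not along the pixel's ray), 0 where there is no reading.
- get_calibration(name): a dict with "fov_y" (degrees; the focal length in pixels is half the picture's height over the tangent of half this angle, whatever the lens; pixels are square), "cx", "cy" (the principal point, pixels), "rvec" (rotation vector, rad) and "tvec" (3), from world to camera coordinates, as OpenCV has them. Camera axes: x right, y down, z forward; pixel columns grow to the right and rows downward; lengths in m; the calibration is good to about 2 mm. The wrist camera is an equidistant fisheye: a pixel r from the principal point sees the ray r / f radians off the axis. A picture is of the moment at which its call begins: read the wrist's pose just before it. get_calibration takes no time and is no camera call; for the wrist camera it gives the pose at the moment of the call.
- bot.job_done(): hands the job in; it is judged then, once.
The state is a dict: "clock": time; "joint_pos": joint angles; "joint_vel": joint speeds; "tau": joint torques, N m; "eef_pos": TCP position; "tool_rot": TCP orientation; "ft_force": force on the tool from outside, world axes, zero at the start; "ft_torque": the same for the moment, N m; "grip_width": finger opening in m; "grasp_force": force on a finger pad.
Only numpy, scipy, OpenCV 4.12 (cv2) and the standard library are available. Lean on these libraries where they do the work, as an engineer would, in place of code of your own. Each camera call takes 0.05 s, during which the arm holds its last target. There are 200 camera calls.

## Task

Restock the lit display rack on the shop counter: switch OFF first the blue lamp handle, then the red mains handle, and hang every gift trug by its handle bar on the rack, one to a hook with both prongs under the bar. When all hang still, switch ON the red mains, then the blue lamp; touch no trug while either switch is on, and do not knock over the mugs, vase and candle.

Things in the scene. Friction and masses are not known exactly. Their poses are not given: they have to be found in the camera images.
- rack: fixed display rack: green crossbar 480 mm wide, 34 high, with a yellow light strip, its top 217 mm above the table, on a post at each end and a white base; three hooks side by side on it, 150 mm apart. Axes: -x along the prongs, out of the crossbar; y along it; z up. A trug goes on from the front: bar above the upturned prong tips, box below the prongs, then down. Origin on the table under the middle hook's point
- mains (a joint): red-tipped toggle handle on a grey box, the rack's mains switch; its hinge is level, along the box's y. 0 = OFF: leans 0.6 rad from upright to the box's -x end (yellow strip); 1.2 = ON: leans 0.6 rad to the +x end (green strip). Over-centre: pushed past upright (0.6) it falls by itself to the other end and stays. A push of 1 to 3 N near its tip is enough
- mains_pivot (a point): middle of the red handle's hinge, 56 mm above the table, over the centre of its fixed box (130 mm along x, 90 along y, 50 high). Axes are the box's: x from the OFF (yellow) to the ON (green) end, z up. The handle is 100 mm long from here: a 14 mm rod ending in a red tip 25 mm thick and 36 long
- mains_tip (a point): middle of the handle's red tip, 82 mm from the hinge
- lamp (a joint): blue-tipped toggle handle on a grey box, the rack's lamp switch; its hinge is level, along the box's y. 0 = OFF: leans 0.6 rad from upright to the box's -x end (yellow strip); 1.2 = ON: leans 0.6 rad to the +x end (green strip). Over-centre: pushed past upright (0.6) it falls by itself to the other end and stays. A push of 1 to 3 N near its tip is enough
- lamp_pivot (a point): middle of the blue handle's hinge, 56 mm above the table, over the centre of its fixed box (130 mm along x, 90 along y, 50 high). Axes are the box's: x from the OFF (yellow) to the ON (green) end, z up. The handle is 100 mm long from here: a 14 mm rod ending in a blue tip 25 mm thick and 36 long
- lamp_tip (a point): middle of the handle's blue tip, 82 mm from the hinge
- trug1_bar (a point): middle of the red trug's bar (may be absent): open box 74 mm along x, 124 along y, 55 high, 0.26 kg; a 22 x 8 mm wooden strip stands at each y end, 108 mm apart inside, and carries a round bar, 13 mm thick, 124 long, along y. This point is 150 mm above the underside, 95 above the rim. Axes are the trug's, z up; same from either side. Knocked while hanging, it may swing for 10 s
- trug2_bar (a point): middle of the blue trug's bar (may be absent): open box 74 mm along x, 124 along y, 55 high, 0.26 kg; a 22 x 8 mm wooden strip stands at each y end, 108 mm apart inside, and carries a round bar, 13 mm thick, 124 long, along y. This point is 150 mm above the underside, 95 above the rim. Axes are the trug's, z up; same from either side. Knocked while hanging, it may swing for 10 s
- trug3_bar (a point): middle of the orange trug's bar (may be absent): open box 74 mm along x, 124 along y, 55 high, 0.26 kg; a 22 x 8 mm wooden strip stands at each y end, 108 mm apart inside, and carries a round bar, 13 mm thick, 124 long, along y. This point is 150 mm above the underside, 95 above the rim. Axes are the trug's, z up; same from either side. Knocked while hanging, it may swing for 10 s
- hook1 (a point): left (+y) hook of the rack: where the middle of a hung trug's bar belongs, 200 mm above the table. Two level 8 mm steel prongs along the rack's x, 32 mm to either side in y, axes 10 mm below this point. Crossbar face 50 mm behind (+x); tips turn up 25 to 38 mm in front (-x), reaching 16 mm above this point. The bar may rest anywhere along the prongs. Axes are the rack's
- hook2 (a point): middle hook of the rack: where the middle of a hung trug's bar belongs, 200 mm above the table. Two level 8 mm steel prongs along the rack's x, 32 mm to either side in y, axes 10 mm below this point. Crossbar face 50 mm behind (+x); tips turn up 25 to 38 mm in front (-x), reaching 16 mm above this point. The bar may rest anywhere along the prongs. Axes are the rack's
- hook3 (a point): right (-y) hook of the rack: where the middle of a hung trug's bar belongs, 200 mm above the table. Two level 8 mm steel prongs along the rack's x, 32 mm to either side in y, axes 10 mm below this point. Crossbar face 50 mm behind (+x); tips turn up 25 to 38 mm in front (-x), reaching 16 mm above this point. The bar may rest anywhere along the prongs. Axes are the rack's
- mug_a: bystander, to be left standing: blue mug, 76 mm across, 90 high; origin at the middle of its underside
- mug_b: bystander, to be left standing: white mug, 76 mm across, 90 high; origin at the middle of its underside
- vase: bystander, to be left standing: terracotta vase, 80 mm across, 100 high; origin at the middle of its underside
- candle: bystander, to be left standing: amber candle jar, 70 mm across, 85 high; origin at the middle of its underside
Things that resemble listed ones, but are neither listed nor needed, are in the scene too. Leave any purple look-alike of the part that bears trug3_bar alone.

How it is judged:
On the way, in this order (a step that is already met when the one before it is completed fails the run):
1. the lamp is OFF, the mains still ON (value of joint lamp below 0.15 rad and value of joint mains above 1.05 rad), for 0.2 s.
2. lamp and mains are OFF (value of joint each of lamp, mains below 0.15 rad), for 0.2 s.
3. every trug hangs on a hook, let go, with both switches OFF (all of step 2 and ((horizontal distance between trug1_bar and hook1 below 0.05 m and z of trug1_bar in the frame of hook1 between -0.012 and 0.012 m) or (horizontal distance between trug1_bar and hook2 below 0.05 m and z of trug1_bar in the frame of hook2 between -0.012 and 0.012 m) or (horizontal distance between trug1_bar and hook3 below 0.05 m and z of trug1_bar in the frame of hook3 between -0.012 and 0.012 m)) and angle between each of trug1_bar, trug2_bar, trug3_bar's own z axis and vertical below 0.35 rad and contact force between the fingers and trug1 below 0.3 N and ((horizontal distance between trug2_bar and hook1 below 0.05 m and z of trug2_bar in the frame of hook1 between -0.012 and 0.012 m) or (horizontal distance between trug2_bar and hook2 below 0.05 m and z of trug2_bar in the frame of hook2 between -0.012 and 0.012 m) or (horizontal distance between trug2_bar and hook3 below 0.05 m and z of trug2_bar in the frame of hook3 between -0.012 and 0.012 m)) and contact force between the fingers and trug2 below 0.3 N and ((horizontal distance between trug3_bar and hook1 below 0.05 m and z of trug3_bar in the frame of hook1 between -0.012 and 0.012 m) or (horizontal distance between trug3_bar and hook2 below 0.05 m and z of trug3_bar in the frame of hook2 between -0.012 and 0.012 m) or (horizontal distance between trug3_bar and hook3 below 0.05 m and z of trug3_bar in the frame of hook3 between -0.012 and 0.012 m)) and contact force between the fingers and trug3 below 0.3 N), for 0.3 s.
4. the mains is ON, the lamp still OFF (all of step 1), for 0.2 s.
5. the lamp is ON too (value of joint each of mains, lamp above 1.05 rad), for 0.2 s.
At the end, for the whole second after the job is handed in: Both handles are at ON (above 1.05 rad) and every trug present hangs, released and at rest (under 0.05 m/s), with the middle of its bar within 50 mm horizontally and 12 mm in height of a hook's point, tilted less than 0.35 rad (all of step 5 and ((horizontal distance between trug1_bar and hook1 below 0.05 m and z of trug1_bar in the frame of hook1 between -0.012 and 0.012 m) or (horizontal distance between trug1_bar and hook2 below 0.05 m and z of trug1_bar in the frame of hook2 between -0.012 and 0.012 m) or (horizontal distance between trug1_bar and hook3 below 0.05 m and z of trug1_bar in the frame of hook3 between -0.012 and 0.012 m)) and angle between each of trug1_bar, trug2_bar, trug3_bar's own z axis and vertical below 0.35 rad and contact force between the fingers and trug1 below 0.3 N and ((horizontal distance between trug2_bar and hook1 below 0.05 m and z of trug2_bar in the frame of hook1 between -0.012 and 0.012 m) or (horizontal distance between trug2_bar and hook2 below 0.05 m and z of trug2_bar in the frame of hook2 between -0.012 and 0.012 m) or (horizontal distance between trug2_bar and hook3 below 0.05 m and z of trug2_bar in the frame of hook3 between -0.012 and 0.012 m)) and contact force between the fingers and trug2 below 0.3 N and ((horizontal distance between trug3_bar and hook1 below 0.05 m and z of trug3_bar in the frame of hook1 between -0.012 and 0.012 m) or (horizontal distance between trug3_bar and hook2 below 0.05 m and z of trug3_bar in the frame of hook2 between -0.012 and 0.012 m) or (horizontal distance between trug3_bar and hook3 below 0.05 m and z of trug3_bar in the frame of hook3 between -0.012 and 0.012 m)) and contact force between the fingers and trug3 below 0.3 N and linear speed of each of trug1, trug2, trug3 below 0.05 m/s); the robot touches nothing.
It fails at once if a trug is touched with the gripper while a switch is ON (value of joint any of mains, lamp above 0.6 rad and (contact force between the fingers and trug1 above 0.5 N or contact force between the fingers and trug2 above 0.5 N or contact force between the fingers and trug3 above 0.5 N)).
It fails at once if a mug, the vase or the candle is knocked over (angle between any of mug_a, mug_b, vase, candle's own z axis and vertical above 0.6 rad).
Of trug1, trug2, trug3 only 2 to 3 are there at a start; the rules pass over those that are not, and their reading is None.
At some moment in a run one of trug1, trug2, trug3 may be knocked a few centimetres aside while the robot is not near it.
It also fails if it takes over 210 s, if anything falls off the work surface, if the arm or the gripper's body presses on something with over 40 N, if the wrist force passes 120 N, or if a joint passes its speed limit or range.

## Working session

There is one attempt and no reset: what is moved stays moved. The work goes in short steps, Python scripts to look and compute and a tool call to move; the robot and the scene stay as the last step left them, time stands still between calls to the robot, and variables do not carry over. Pictures are saved under pics/ and viewed, at most 14 in all, crops included, and the job is handed in when it is done.

Besides the shell and the picture viewer there is one more tool, called after "Call:" by a JSON object that holds its "name" and its "arguments", one argument or row to a line. apply_moves: Moves the arm, as the interface text tells. Its arguments: {"type":"object","properties":{"steps":{"type":"array"}},"required":["steps"]}

```bash
mkdir -p pics; ls
python3 - <<'E'
from workcell import bot,camera,get_calibration
import cv2,numpy as np
for n in ["scene","top"]:
    p,d=camera(n); cv2.imwrite(f"pics/{n}0.png",p[:,:,::-1]); np.savez(f"{n}0.npz",p=p,d=d); print(n,get_calibration(n))
o=bot.get_obs();print(o)
E
```

```text
pics
scene {'fov_y': 45.71115457197743, 'cx': 322.2682238659849, 'cy': 210.59799191521608, 'rvec': array([ 2.21123656,  1.04840939, -0.39833234]), 'tvec': array([-0.28745052, -0.17168083,  1.94562048])}
top {'fov_y': 44.48543832160733, 'cx': 323.9607401656236, 'cy': 202.58028171794714, 'rvec': array([ 2.16296415, -2.15475446,  0.08640675]), 'tvec': array([0.02236895, 0.49728909, 1.61589489])}
{'clock': 0.1, 'joint_pos': array([-1.20200886e+00,  2.41364517e-01,  3.88945516e-03,  1.33522533e+00,
       -1.56693798e-05,  1.57080111e+00]), 'joint_vel': array([-8.79612743e-04, -4.57322079e-04,  2.96531989e-03, -7.63608228e-04,
        1.33150829e-03,  9.79156066e-05]), 'tau': array([-9.91877641e-06, -3.73138082e+01,  2.53009987e+01,  1.08327254e-02,
       -4.33794287e-05,  1.55232038e-05]), 'eef_pos': array([ 0.18004747, -0.46589077,  0.24750018]), 'tool_rot': array([ 9.83047582e-01,  1.83348152e-01, -1.82259654e-04, -9.34455487e-04]), 'ft_force': array([-0.28222659,  0.48456811,  0.81331   ]), 'ft_torque': array([ 0.02084208,  0.01662776, -0.00932006]), 'grasp_force': 0.0, 'grip_width': 0.08521843285463555}
```

View pics/scene0.png

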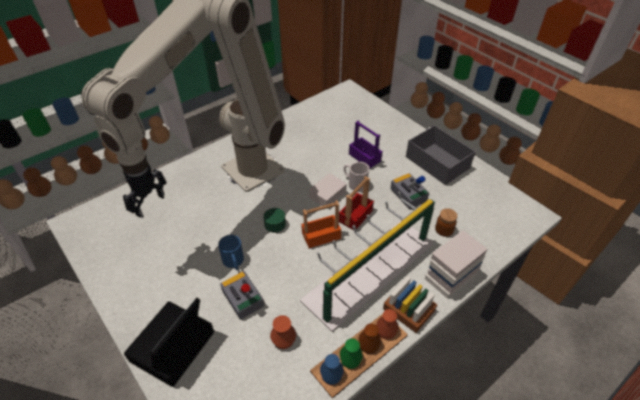

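View pics/top0.png

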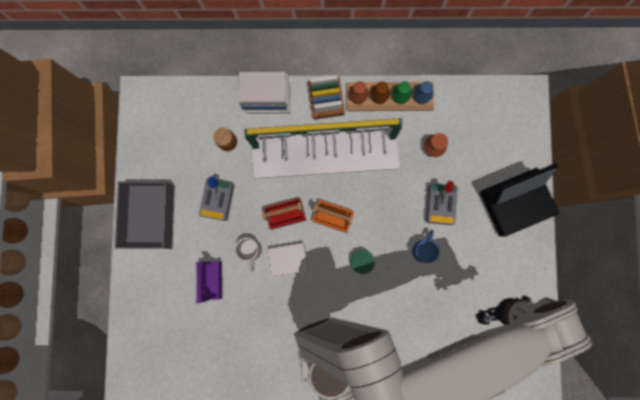

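The scene view shows two trugs, red (355,210) and orange (322,228), and no blue one. The purple decoy is at (365,145). In the top view the red trug is at (284,213), orange (332,215), mains (442,200), lamp (216,198), and the rack spans (250–400,130).

```bash
cat > h.py <<'E'
import numpy as np,cv2
from workcell import bot,camera,get_calibration
from scipy.spatial.transform import Rotation as R
def cloud(d,c):
    f=d.shape[0]/2/np.tan(np.radians(c['fov_y'])/2)
    v,u=np.mgrid[:d.shape[0],:d.shape[1]]
    P=np.dstack([(u-c['cx'])/f*d,(v-c['cy'])/f*d,d])
    M=cv2.Rodrigues(c['rvec'])[0]
    W=(P-c['tvec'])@M; W[d==0]=np.nan
    return W
def rect(pts): # center, size, long-axis angle
    (cx,cy),(w,h),a=cv2.minAreaRect((pts[:,:2]*1000).astype(np.float32))
    if h>w: w,h,a=h,w,a+90
    a=(a+90)%180-90
    return f"c=({cx:.0f},{cy:.0f}) {w:.0f}x{h:.0f} ang={a:.1f}"
E
python3 - <<'E'
from h import *
for n in ["top","scene"]:
    z=np.load(n+"0.npz");W=cloud(z['d'],get_calibration(n));hsv=cv2.cvtColor(z['p'],cv2.COLOR_RGB2HSV).astype(int)
    H,S,V=[hsv[:,:,i] for i in range(3)]
    X,Y,Z=[W[:,:,i] for i in range(3)]
    def rep(name,m):
        k,l,st,ce=cv2.connectedComponentsWithStats(m.astype(np.uint8))
        for i in range(1,k):
            if st[i,4]<12: continue
            p=W[l==i]; print(n,name,st[i,4],"px",ce[i].round(),rect(p),"z med %.3f max %.3f"%(np.median(p[:,2]),p[:,2].max()), "mean",np.mean(p,0).round(3))
    tab=(X>0.1)&(X<0.9)&(abs(Y)<.75)&(Z>0.01)
    rep("yellow",tab&(H>18)&(H<32)&(S>120)&(V>80))
    rep("high .13-.17",tab&(Z>.125)&(Z<.175)&(X>.3)&(X<.6)&(Y>-.3)&(Y<.4))
    rep("green",tab&(H>45)&(H<90)&(S>80)&(Z<.3))
    rep("red",tab&((H<6)|(H>174))&(S>150)&(Z<.2))
    rep("orange",tab&(H>6)&(H<16)&(S>150)&(Z<.2))
    rep("blue",tab&(H>98)&(H<122)&(S>100)&(Z<.25))
    rep("hooks",tab&(Z>.175)&(Z<.23)&(X>.4)&(S<80)&(abs(Y)<.4))
E
```

```text
top yellow 180 px [326.  92.] c=(865,19) 97x33 ang=-74.3 z med 0.088 max 0.102 mean [0.86  0.02  0.083]
top yellow 833 px [323. 126.] c=(710,24) 460x18 ang=-86.1 z med 0.217 max 0.225 mean [0.709 0.025 0.216]
top yellow 130 px [212. 214.] c=(456,396) 76x20 ang=80.5 z med 0.052 max 0.064 mean [0.456 0.395 0.052]
top yellow 140 px [442. 219.] c=(442,-363) 74x21 ang=85.0 z med 0.051 max 0.061 mean [ 0.442 -0.362  0.051]
top high .13-.17 68 px [211. 180.] c=(556,378) 30x23 ang=-8.6 z med 0.137 max 0.149 mean [0.555 0.378 0.137]
top high .13-.17 192 px [280. 211.] c=(458,155) 124x22 ang=-76.1 z med 0.155 max 0.163 mean [0.459 0.156 0.154]
top high .13-.17 195 px [332. 213.] c=(451,-4) 123x22 ang=72.4 z med 0.155 max 0.163 mean [ 0.451 -0.005  0.154]
top green 88 px [324.  86.] c=(879,24) 80x12 ang=-79.9 z med 0.090 max 0.101 mean [0.878 0.023 0.089]
top green 307 px [402.  92.] c=(863,-240) 67x52 ang=87.7 z med 0.068 max 0.115 mean [ 0.86  -0.233  0.077]
top green 67 px [395. 131.] c=(716,-198) 24x5 ang=-86.9 z med 0.136 max 0.211 mean [ 0.716 -0.202  0.134]
top green 65 px [252. 140.] c=
[... 5518 characters left out ...]
 84x20 ang=-5.7 z med 0.194 max 0.218 mean [0.642 0.138 0.196]
scene hooks 20 px [433. 205.] c=(706,259) 25x7 ang=-56.3 z med 0.199 max 0.212 mean [0.706 0.258 0.198]
scene hooks 156 px [369. 231.] c=(658,22) 94x85 ang=-84.6 z med 0.195 max 0.218 mean [0.655 0.022 0.197]
scene hooks 253 px [375. 254.] c=(723,2) 411x6 ang=-86.1 z med 0.185 max 0.199 mean [ 0.725 -0.013  0.186]
scene hooks 83 px [342. 253.] c=(666,-111) 82x57 ang=3.1 z med 0.196 max 0.220 mean [ 0.665 -0.098  0.198]
scene hooks 82 px [326. 263.] c=(669,-165) 85x28 ang=9.7 z med 0.195 max 0.217 mean [ 0.665 -0.16   0.197]
scene hooks 19 px [325. 285.] c=(719,-208) 19x5 ang=-58.8 z med 0.200 max 0.209 mean [ 0.721 -0.211  0.197]
```

The depth data gives both switches ON and good positions for the rack, trugs and switches. I'll flip each handle by straddling it with open jaws, closing line along x.

```bash
cat >> h.py <<'E'
def plan(wps,yaw,step=.040,o=1):
    """world waypoints (x,y,z), final tool-x yaw (deg), tool down -> rows in move units"""
    s=bot.get_obs(); p=s['eef_pos']; q=R.from_quat(s['tool_rot'])
    goal=R.from_matrix(np.array([[np.cos(np.radians(yaw)),np.sin(np.radians(yaw)),0],[np.sin(np.radians(yaw)),-np.cos(np.radians(yaw)),0],[0,0,-1]]).T.T)
    pts=[]
    for w in wps:
        w=np.array(w); n=max(1,int(np.ceil(np.linalg.norm(w-p)/step)))
        pts+=[p+(w-p)*(i+1)/n for i in range(n)]; p=w
    p=s['eef_pos']; rows=[]
    while pts or (q.inv()*goal).magnitude()>.004:
        t=pts.pop(0) if pts else p
        sh=np.round(q.inv().apply(t-p)/.2,3); p=p+q.apply(sh*.2)
        rv=(q.inv()*goal).as_rotvec(); m=np.linalg.norm(rv)
        if m>.12: rv*=.12/m
        rv=np.round(rv/np.pi,3); q=q*R.from_rotvec(rv*np.pi)
        rows.append([sh.tolist(),rv.tolist(),o])
    for i in range(0,len(rows),8): print(str(rows[i:i+8]).replace(" ",""))
E
python3 -c "
from h import *
plan([(.42,-.33,.26),(.45,0,.26),(.46,.28,.26),(.555,.378,.25)],90)"
```

```text
[[[0.195,-0.029,-0.009],[-0.0,-0.0,-0.038],1],[[0.197,-0.005,-0.009],[-0.0,-0.0,-0.038],1],[[0.196,0.018,-0.009],[-0.0,-0.0,-0.038],1],[[0.192,0.041,-0.009],[-0.0,-0.0,-0.038],1],[[0.187,0.064,-0.008],[-0.0,-0.0,-0.038],1],[[0.177,0.086,-0.009],[-0.0,-0.0,-0.038],1],[[0.166,0.106,-0.009],[-0.0,-0.0,-0.038],1],[[0.177,-0.05,0.0],[-0.0,-0.0,-0.038],1]]
[[[0.182,-0.028,0.0],[-0.0,-0.0,-0.038],1],[[0.184,-0.007,0.001],[-0.0,-0.001,-0.038],1],[[0.183,0.015,-0.0],[-0.0,0.0,-0.003],1],[[0.184,0.017,-0.001],[-0.0,0.0,0.0],1],[[0.183,0.017,0.0],[-0.0,0.0,0.0],1],[[0.183,0.017,-0.0],[-0.0,0.0,0.0],1],[[0.184,0.016,-0.001],[-0.0,0.0,0.0],1],[[0.183,0.017,0.0],[-0.0,0.0,0.0],1]]
[[[0.175,0.007,-0.0],[-0.0,0.0,0.0],1],[[0.175,0.006,-0.0],[-0.0,0.0,0.0],1],[[0.175,0.007,-0.001],[-0.0,0.0,0.0],1],[[0.175,0.006,0.0],[-0.0,0.0,0.0],1],[[0.175,0.007,-0.0],[-0.0,0.0,0.0],1],[[0.175,0.006,-0.0],[-0.0,0.0,0.0],1],[[0.175,0.007,-0.0],[-0.0,0.0,0.0],1],[[0.175,0.006,-0.001],[-0.0,0.0,0.0],1]]
[[[0.122,0.119,0.012],[-0.0,0.0,0.0],1],[[0.123,0.119,0.013],[-0.0,0.0,0.0],1],[[0.122,0.119,0.012],[-0.0,0.0,0.0],1],[[0.122,0.119,0.012],[-0.0,0.0,0.0],1]]
```

Call:
{"name": "apply_moves", "arguments": {
  "steps": [
    [[0.195, -0.03, -0.01], [0, 0, -0.038], 1],
    [[0.197, -0.005, -0.01], [0, 0, -0.038], 1],
    [[0.195, 0.018, -0.01], [0, 0, -0.038], 1],
    [[0.19, 0.04, -0.01], [0, 0, -0.038], 1],
    [[0.187, 0.064, -0.01], [0, 0, -0.038], 1],
    [[0.177, 0.086, -0.01], [0, 0, -0.038], 1],
    [[0.166, 0.106, -0.01], [0, 0, -0.038], 1],
    [[0.177, -0.05, 0], [0, 0, -0.038], 1]
  ]
}}

```text
clock: 0.77
eef_pos: [0.4279, -0.2943, 0.2605]
tool_rot: [0.787, 0.617, 0.0, 0.001]
ft_force: [1.0, -0.5, 0.9]
grip_width: 0.0851
grasp_force: 0.0
```

Call:
{"name": "apply_moves", "arguments": {
  "steps": [
    [[0.182, -0.028, 0], [0, 0, -0.038], 1],
    [[0.184, -0.007, 0], [0, 0, -0.038], 1],
    [[0.184, 0.015, 0], [0, 0, -0.003], 1],
    [[0.184, 0.017, 0], [0, 0, 0], 1],
    [[0.184, 0.017, 0], [0, 0, 0], 1],
    [[0.184, 0.017, 0], [0, 0, 0], 1],
    [[0.184, 0.017, 0], [0, 0, 0], 1],
    [[0.184, 0.017, 0], [0, 0, 0], 1]
  ]
}}

```text
clock: 1.43
eef_pos: [0.4491, 0.0021, 0.262]
tool_rot: [0.707, 0.707, -0.0, -0.0]
ft_force: [0.2, 0.3, -0.1]
grip_width: 0.0854
grasp_force: 0.0
```

Call:
{"name": "apply_moves", "arguments": {
  "steps": [
    [[0.175, 0.007, 0], [0, 0, 0], 1],
    [[0.175, 0.007, 0], [0, 0, 0], 1],
    [[0.175, 0.007, 0], [0, 0, 0], 1],
    [[0.175, 0.007, 0], [0, 0, 0], 1],
    [[0.175, 0.007, 0], [0, 0, 0], 1],
    [[0.175, 0.007, 0], [0, 0, 0], 1],
    [[0.175, 0.007, 0], [0, 0, 0], 1],
    [[0.175, 0.007, 0], [0, 0, 0], 1]
  ]
}}

```text
clock: 2.1
eef_pos: [0.46, 0.282, 0.2618]
tool_rot: [0.707, 0.708, -0.0, -0.0]
ft_force: [1.3, -0.7, -0.1]
grip_width: 0.0855
grasp_force: 0.0
```

Call:
{"name": "apply_moves", "arguments": {
  "steps": [
    [[0.122, 0.119, 0.01], [0, 0, 0], 1],
    [[0.122, 0.119, 0.01], [0, 0, 0], 1],
    [[0.122, 0.119, 0.01], [0, 0, 0], 1],
    [[0.122, 0.119, 0.01], [0, 0, 0], 1],
    [[0, 0, 0], [0, 0, 0], 1],
    [[0, 0, 0], [0, 0, 0], 1],
    [[0, 0, 0], [0, 0, 0], 1],
    [[0, 0, 0], [0, 0, 0], 1]
  ]
}}

```text
clock: 2.77
eef_pos: [0.555, 0.3772, 0.255]
tool_rot: [0.707, 0.707, -0.0, 0.0]
ft_force: [-0.3, -0.1, 1.1]
grip_width: 0.0853
grasp_force: 0.0
```

Call:
{"name": "apply_moves", "arguments": {
  "steps": [
    [[0, 0, 0.15], [0, 0, 0], 1],
    [[0, 0, 0.15], [0, 0, 0], 1],
    [[0, 0, 0.15], [0, 0, 0], 1],
    [[0, 0, 0.15], [0, 0, 0], 1],
    [[0, 0, 0.125], [0, 0, 0], 1],
    [[0, 0, 0], [0, 0, 0], 1],
    [[0.012, -0.07, 0], [0, 0, 0], 1],
    [[0.012, -0.07, 0], [0, 0, 0], 1]
  ]
}}

```text
clock: 3.43
eef_pos: [0.5282, 0.3821, 0.1117]
tool_rot: [0.707, 0.707, 0.001, 0.001]
ft_force: [8.2, -4.3, 4.1]
grip_width: 0.0854
grasp_force: 5.0
```

Call:
{"name": "apply_moves", "arguments": {
  "steps": [
    [[0.012, -0.07, 0], [0, 0, 0], 1],
    [[0.012, -0.07, 0], [0, 0, 0], 1],
    [[0.012, -0.07, 0], [0, 0, 0], 1],
    [[0.012, -0.07, 0], [0, 0, 0], 1],
    [[0.01, -0.05, 0], [0, 0, 0], 1],
    [[0, 0, 0], [0, 0, 0], 1],
    [[0, 0, 0], [0, 0, 0], 1],
    [[0, 0, 0], [0, 0, 0], 1]
  ]
}}

```text
clock: 4.1
eef_pos: [0.4624, 0.3944, 0.1105]
tool_rot: [0.707, 0.707, 0.001, 0.0]
ft_force: [-0.2, -0.1, 0.5]
grip_width: 0.0853
grasp_force: 0.0
```

Call:
{"name": "apply_moves", "arguments": {
  "steps": [
    [[0, 0, -0.18], [0, 0, 0], 1],
    [[0, 0, -0.18], [0, 0, 0], 1],
    [[0, 0, -0.18], [0, 0, 0], 1],
    [[0, 0, -0.18], [0, 0, 0], 1],
    [[0, 0, 0], [0, 0, 0], 1],
    [[0, 0, 0], [0, 0, 0], 1],
    [[0, 0, 0], [0, 0, 0], 1],
    [[0, 0, 0], [0, 0, 0], 1]
  ]
}}

```text
clock: 4.77
eef_pos: [0.4614, 0.3935, 0.2515]
tool_rot: [0.707, 0.707, -0.002, -0.0]
ft_force: [-0.2, 0.0, -0.3]
grip_width: 0.0852
grasp_force: 0.0
```

```bash
cat >> h.py <<'E'
def tips(name="top",p=None,d=None):
    if p is None: p,d=camera(name)
    W=cloud(d,get_calibration(name)); hsv=cv2.cvtColor(p,cv2.COLOR_RGB2HSV).astype(int); H,S=hsv[:,:,0],hsv[:,:,1]
    X,Y,Z=[W[:,:,i] for i in range(3)]
    for n,c,m in [("lamp",(.508,.386),(H>98)&(H<122)),("mains",(.495,-.367),(H<6)|(H>174))]:
        m=m&(S>100)&(Z>.09)&(Z<.2)&(np.hypot(X-c[0],Y-c[1])<.12)
        print(name,n,m.sum(),"tip dx from pivot",(W[m].mean(0)[0]-c[0]).round(3) if m.any() else None)
def bars(name="top"):
    p,d=camera(name); W=cloud(d,get_calibration(name)); X,Y,Z=[W[:,:,i] for i in range(3)]
    m=(Z>.125)&(Z<.175)&(X>.3)&(X<.6)&(Y>-.3)&(Y<.34)
    k,l,st,ce=cv2.connectedComponentsWithStats(m.astype(np.uint8))
    for i in range(1,k):
        if st[i,4]>60: print(name,"bar",rect(W[l==i]),W[l==i].mean(0).round(3))
    tips(name,p,d); return p,d
E
python3 - <<'E'
from h import *
for n in ["top","scene"]:
    p,d=bars(n)
cv2.imwrite("pics/s1.png",p[:,:,::-1])
E
```

```text
top bar c=(459,155) 124x22 ang=-75.7 [0.458 0.156 0.155]
top bar c=(451,-4) 123x22 ang=71.8 [ 0.451 -0.004  0.155]
top lamp 67 tip dx from pivot -0.046
top mains 75 tip dx from pivot 0.043
scene bar c=(462,153) 128x24 ang=-75.0 [0.464 0.15  0.15 ]
scene bar c=(453,-5) 125x28 ang=71.1 [ 0.454 -0.008  0.15 ]
scene lamp 30 tip dx from pivot -0.041
scene mains 65 tip dx from pivot 0.053
```

Lamp OFF. Next, mains: travel at z 0.25 to (0.545,-0.371), keeping x at 0.46 across the front.

Call:
{"name": "apply_moves", "arguments": {
  "steps": [
    [[-0.2, 0, 0], [0, 0, 0], 1],
    [[-0.2, 0, 0], [0, 0, 0], 1],
    [[-0.2, 0, 0], [0, 0, 0], 1],
    [[-0.2, 0, 0], [0, 0, 0], 1],
    [[-0.2, 0, 0], [0, 0, 0], 1],
    [[-0.2, 0, 0], [0, 0, 0], 1],
    [[-0.2, 0, 0], [0, 0, 0], 1],
    [[-0.2, 0, 0], [0, 0, 0], 1]
  ]
}}

```text
clock: 5.53
eef_pos: [0.461, 0.0725, 0.2523]
tool_rot: [0.707, 0.708, -0.001, -0.001]
ft_force: [0.3, -0.1, -0.2]
grip_width: 0.0852
grasp_force: 0.0
```

Call:
{"name": "apply_moves", "arguments": {
  "steps": [
    [[-0.2, 0, 0], [0, 0, 0], 1],
    [[-0.2, 0, 0], [0, 0, 0], 1],
    [[-0.2, 0, 0], [0, 0, 0], 1],
    [[-0.2, 0, 0], [0, 0, 0], 1],
    [[-0.2, 0, 0], [0, 0, 0], 1],
    [[-0.2, 0, 0], [0, 0, 0], 1],
    [[-0.2, 0, 0], [0, 0, 0], 1],
    [[-0.2, 0, 0], [0, 0, 0], 1]
  ]
}}

```text
clock: 6.2
eef_pos: [0.4614, -0.2475, 0.2522]
tool_rot: [0.707, 0.707, -0.0, -0.001]
ft_force: [0.8, -0.2, -1.5]
grip_width: 0.0857
grasp_force: 0.0
```

Call:
{"name": "apply_moves", "arguments": {
  "steps": [
    [[-0.16, 0.1, 0], [0, 0, 0], 1],
    [[-0.16, 0.1, 0], [0, 0, 0], 1],
    [[-0.16, 0.1, 0], [0, 0, 0], 1],
    [[-0.14, 0.12, 0], [0, 0, 0], 1],
    [[0, 0, 0.1], [0, 0, 0], 1],
    [[0, 0, 0.15], [0, 0, 0], 1],
    [[0, 0, 0.15], [0, 0, 0], 1],
    [[0, 0, 0], [0, 0, 0], 1]
  ]
}}

```text
clock: 6.87
eef_pos: [0.5425, -0.3671, 0.1638]
tool_rot: [0.707, 0.707, -0.002, -0.008]
ft_force: [-2.4, -0.3, -1.1]
grip_width: 0.0854
grasp_force: 0.0
```

Call:
{"name": "apply_moves", "arguments": {
  "steps": [
    [[0, 0, 0.15], [0, 0, 0], 1],
    [[0, 0, 0.15], [0, 0, 0], 1],
    [[0, 0, 0], [0, 0, 0], 1],
    [[0.005, -0.07, 0], [0, 0, 0], 1],
    [[0.005, -0.07, 0], [0, 0, 0], 1],
    [[0.005, -0.07, 0], [0, 0, 0], 1],
    [[0.005, -0.07, 0], [0, 0, 0], 1],
    [[0.005, -0.07, 0], [0, 0, 0], 1]
  ]
}}

```text
clock: 7.53
eef_pos: [0.4778, -0.3654, 0.1167]
tool_rot: [0.706, 0.708, 0.001, 0.002]
ft_force: [0.3, 0.2, 1.4]
grip_width: 0.0856
grasp_force: 0.4
```

Call:
{"name": "apply_moves", "arguments": {
  "steps": [
    [[0.005, -0.07, 0], [0, 0, 0], 1],
    [[0.005, -0.05, 0], [0, 0, 0], 1],
    [[0, 0, 0], [0, 0, 0], 1],
    [[0, 0, 0], [0, 0, 0], 1],
    [[0, 0, -0.18], [0, 0, 0], 1],
    [[0, 0, -0.18], [0, 0, 0], 1],
    [[0, 0, -0.18], [0, 0, 0], 1],
    [[0, 0, -0.18], [0, 0, 0], 1]
  ]
}}

```text
clock: 8.2
eef_pos: [0.4532, -0.3625, 0.26]
tool_rot: [0.706, 0.708, 0.0, 0.001]
ft_force: [0.5, -1.6, 0.3]
grip_width: 0.0857
grasp_force: 0.0
```

Run:
```python
from h import *
bars("top");bars("scene"); print(bot.get_obs()['eef_pos'])
plan([(.44,-.2,.25),(.451,-.006,.25)],72,o=1)
```

```text
top bar c=(458,155) 123x22 ang=-76.1 [0.459 0.156 0.155]
top bar c=(452,-4) 123x23 ang=71.8 [ 0.451 -0.004  0.154]
top lamp 61 tip dx from pivot -0.046
top mains 57 tip dx from pivot -0.046
scene bar c=(462,154) 128x24 ang=-74.6 [0.464 0.149 0.149]
scene bar c=(453,-6) 125x26 ang=72.4 [ 0.455 -0.008  0.151]
scene lamp 36 tip dx from pivot -0.041
scene mains 87 tip dx from pivot -0.042
[ 0.45618307 -0.36486426  0.26605667]
[[[0.165,-0.016,0.014],[0.002,0.001,0.038],1],[[0.162,-0.036,0.015],[0.001,0.001,0.038],1],[[0.156,-0.054,0.016],[0.001,0.0,0.025],1],[[0.152,-0.067,0.016],[0.0,0.0,-0.0],1],[[0.152,-0.066,0.016],[0.0,0.0,-0.0],1],[[0.188,-0.05,-0.001],[0.0,0.0,-0.0],1],[[0.188,-0.05,0.0],[0.0,0.0,-0.0],1],[[0.187,-0.049,-0.0],[0.0,0.0,-0.0],1]]
[[[0.188,-0.05,-0.001],[0.0,0.0,-0.0],1],[[0.188,-0.05,0.0],[0.0,0.0,-0.0],1]]
```

Both OFF. Now the orange trug.

Call:
{"name": "apply_moves", "arguments": {
  "steps": [
    [[0.165, -0.016, 0.015], [0, 0, 0.038], 1],
    [[0.162, -0.036, 0.015], [0, 0, 0.038], 1],
    [[0.156, -0.054, 0.015], [0, 0, 0.025], 1],
    [[0.152, -0.067, 0.015], [0, 0, 0], 1],
    [[0.152, -0.067, 0.015], [0, 0, 0], 1],
    [[0.188, -0.05, 0], [0, 0, 0], 1],
    [[0.188, -0.05, 0], [0, 0, 0], 1],
    [[0.188, -0.05, 0], [0, 0, 0], 1]
  ]
}}

```text
clock: 8.97
eef_pos: [0.4432, -0.0793, 0.243]
tool_rot: [0.81, 0.587, 0.001, 0.0]
ft_force: [-0.4, -0.1, 0.1]
grip_width: 0.0854
grasp_force: 0.0
```

Call:
{"name": "apply_moves", "arguments": {
  "steps": [
    [[0.188, -0.05, 0], [0, 0, 0], 1],
    [[0.188, -0.05, 0], [0, 0, 0], 1],
    [[0, 0, 0], [0, 0, 0], 1],
    [[0, 0, 0], [0, 0, 0], 1],
    [[0, 0, 0], [0, 0, 0], 1],
    [[0, 0, 0], [0, 0, 0], 1],
    [[0, 0, 0], [0, 0, 0], 1],
    [[0, 0, 0], [0, 0, 0], 1]
  ]
}}

```text
clock: 9.63
eef_pos: [0.4472, -0.0047, 0.2423]
tool_rot: [0.81, 0.586, -0.0, 0.0]
ft_force: [0.4, 0.7, -1.1]
grip_width: 0.086
grasp_force: 0.0
```

Run:
```python
from h import *
o=bot.get_obs(); print(o['eef_pos'],o['tool_rot'])
c=get_calibration("wrist"); p,d=camera("wrist"); cv2.imwrite("pics/w1.png",p[:,:,::-1]); print(c)
bars("scene")
plan([(.452,-.006,.148)],72)
```

```text
[ 0.44719589 -0.00470785  0.24233198] [ 8.10343615e-01  5.85954967e-01 -3.95037294e-05  2.21485438e-05]
{'fov_y': 65.70646984690485, 'cx': 321.98029231599196, 'cy': 200.03351243551052, 'rvec': array([-2.7934767 ,  0.45047436,  0.07042699]), 'tvec': array([-0.42549212,  0.09067682,  0.41566421])}
scene bar c=(462,154) 129x26 ang=-75.1 [0.464 0.15  0.15 ]
scene bar c=(454,-6) 125x29 ang=71.7 [ 0.455 -0.008  0.15 ]
scene lamp 36 tip dx from pivot -0.041
scene mains 86 tip dx from pivot -0.042
[[[0.0,0.009,0.157],[-0.0,0.0,-0.001],1],[[0.0,0.008,0.157],[-0.0,0.0,-0.0],1],[[0.0,0.009,0.157],[-0.0,0.0,-0.0],1]]
```

View pics/w1.png

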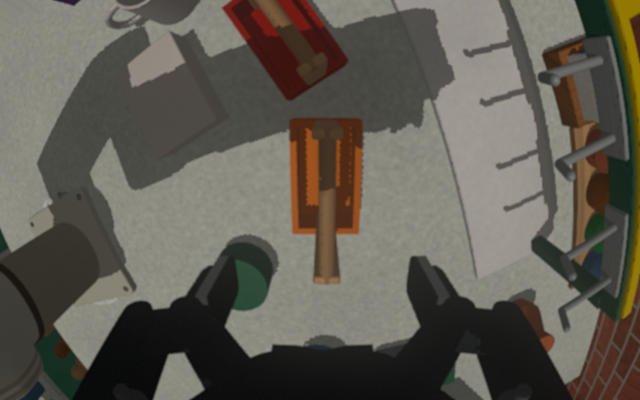

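The wrist view shows the orange bar vertical at column 326, midway between the fingers (235 and 420), so the grasp is aligned.

Call:
{"name": "apply_moves", "arguments": {
  "steps": [
    [[0, 0.009, 0.157], [0, 0, 0], 1],
    [[0, 0.009, 0.157], [0, 0, 0], 1],
    [[0, 0.009, 0.157], [0, 0, 0], 1],
    [[0, 0, 0], [0, 0, 0], 1],
    [[0, 0, 0], [0, 0, 0], 0],
    [[0, 0, 0], [0, 0, 0], 0],
    [[0, 0, 0], [0, 0, 0], 0],
    [[0, 0, 0], [0, 0, 0], 0]
  ]
}}

```text
clock: 10.4
eef_pos: [0.4538, -0.0052, 0.1501]
tool_rot: [0.81, 0.587, 0.002, 0.001]
ft_force: [0.1, -0.3, -0.4]
grip_width: 0.0388
grasp_force: 0.0
```

Call:
{"name": "apply_moves", "arguments": {
  "steps": [
    [[0, 0, 0], [0, 0, 0], 0],
    [[0, 0, 0], [0, 0, 0], 0],
    [[0, 0, 0], [0, 0, 0], 0],
    [[0, 0, 0], [0, 0, 0], 0],
    [[0, 0, -0.1], [0, 0, 0], 0],
    [[0, 0, -0.15], [0, 0, 0], 0],
    [[0, 0, -0.15], [0, 0, 0], 0],
    [[0, 0, -0.1], [0, 0, 0], 0]
  ]
}}

```text
clock: 11.07
eef_pos: [0.4525, -0.0051, 0.2502]
tool_rot: [0.81, 0.587, 0.001, 0.0]
ft_force: [0.4, -0.7, -3.2]
grip_width: 0.011
grasp_force: 59.1
```

Run:
```python
from h import *
o=bot.get_obs(); print(o['eef_pos'],o['ft_force'],o['grip_width'],o['grasp_force'])
p,d=camera("scene"); cv2.imwrite("pics/s2.png",cv2.resize(p[100:320,200:480,::-1],None,fx=2.5,fy=2.5)); 
plan([(.50,-.08,.25),(.57,-.137,.25),(.655,-.131,.25)],93.9,step=.025,o=0)
```

```text
[ 0.45254233 -0.0051131   0.25021924] [ 0.39468078 -0.65152901 -3.22992257] 0.011029053820860736 59.133777022361755
[[[-0.071,0.083,0.005],[0.001,-0.0,-0.038],0],[[-0.081,0.074,0.005],[0.001,-0.0,-0.038],0],[[-0.089,0.064,0.005],[0.001,-0.0,-0.038],0],[[-0.096,0.053,0.004],[-0.0,-0.0,-0.008],0],[[-0.077,0.083,-0.0],[-0.0,-0.0,-0.0],0],[[-0.077,0.082,-0.0],[-0.0,-0.0,-0.0],0],[[-0.077,0.083,-0.0],[-0.0,-0.0,-0.0],0],[[-0.077,0.082,-0.001],[-0.0,-0.0,-0.0],0]]
[[[0.001,0.107,0.0],[-0.0,-0.0,-0.0],0],[[-0.0,0.106,0.0],[-0.0,-0.0,-0.0],0],[[0.0,0.107,0.0],[-0.0,-0.0,-0.0],0],[[0.001,0.106,-0.0],[-0.0,-0.0,-0.0],0]]
```

View pics/s2.png

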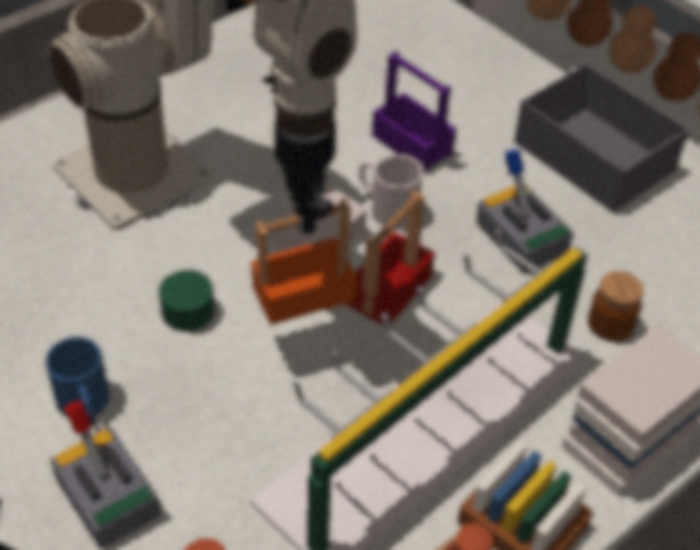

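The picture shows the orange trug held at its bar (300,225) and clear of the table. Moving it to hook3.

Call:
{"name": "apply_moves", "arguments": {
  "steps": [
    [[-0.071, 0.083, 0.005], [0, 0, -0.038], 0],
    [[-0.081, 0.074, 0.005], [0, 0, -0.038], 0],
    [[-0.089, 0.064, 0.005], [0, 0, -0.038], 0],
    [[-0.096, 0.053, 0.004], [0, 0, -0.008], 0],
    [[-0.077, 0.083, 0], [0, 0, 0], 0],
    [[-0.077, 0.083, 0], [0, 0, 0], 0],
    [[-0.077, 0.083, 0], [0, 0, 0], 0],
    [[-0.077, 0.083, 0], [0, 0, 0], 0]
  ]
}}

```text
clock: 11.78
eef_pos: [0.5683, -0.1377, 0.2427]
tool_rot: [0.683, 0.73, -0.001, -0.001]
ft_force: [-0.8, 1.0, -2.6]
grip_width: 0.0109
grasp_force: 59.1
```

Run:
```python
from h import *
o=bot.get_obs(); print(o['eef_pos'],R.from_quat(o['tool_rot']).as_matrix()[:,0],o['ft_force'],o['grasp_force'])
c=get_calibration("wrist");p,d=camera("wrist"); cv2.imwrite("pics/w2.png",p[:,:,::-1])
plan([(.660,-.131,.25)],93.9,step=.025,o=0)
```

```text
[ 0.56826795 -0.13769804  0.24274794] [-6.70307037e-02  9.97750642e-01  7.36080521e-04] [-0.83419685  1.03319132 -2.57634886] 59.13810074329376
[[[0.005,0.111,-0.01],[0.0,0.001,-0.001],0],[[0.004,0.111,-0.01],[0.0,-0.0,0.0],0],[[0.004,0.112,-0.01],[0.0,-0.0,0.0],0],[[0.005,0.111,-0.01],[0.0,-0.0,0.0],0]]
```

View pics/w2.png

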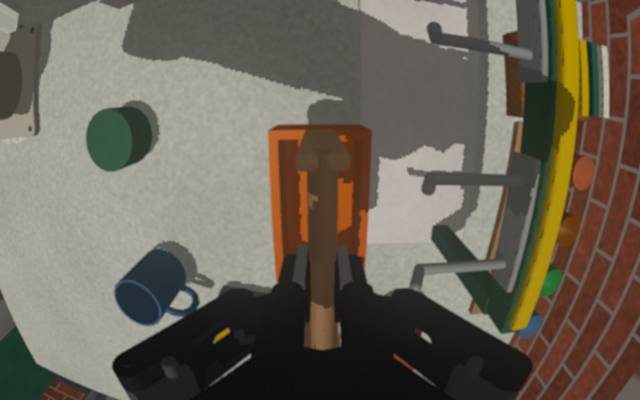

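The wrist view shows the orange bar upright in the jaws and hook3's prong tips at (425,187) and (418,275), either side of the hand. Moving in, then down.

Call:
{"name": "apply_moves", "arguments": {
  "steps": [
    [[0.005, 0.111, -0.01], [0, 0, 0], 0],
    [[0.005, 0.111, -0.01], [0, 0, 0], 0],
    [[0.005, 0.111, -0.01], [0, 0, 0], 0],
    [[0.005, 0.111, -0.01], [0, 0, 0], 0],
    [[0, 0, 0], [0, 0, 0], 0],
    [[0, 0, 0.08], [0, 0, 0], 0],
    [[0, 0, 0.08], [0, 0, 0], 0],
    [[0, 0, 0.04], [0, 0, 0], 0]
  ]
}}

```text
clock: 12.5
eef_pos: [0.6548, -0.1267, 0.2085]
tool_rot: [0.683, 0.731, -0.002, -0.002]
ft_force: [-0.8, 0.7, -3.7]
grip_width: 0.011
grasp_force: 59.1
```

Run:
```python
from h import *
o=bot.get_obs(); print(o['eef_pos'],R.from_quat(o['tool_rot']).as_matrix()[:,0],o['ft_force'],o['grasp_force'])
p,d=camera("scene"); cv2.imwrite("pics/s3.png",cv2.resize(p[130:330,220:480,::-1],None,fx=3,fy=3))
```

```text
[ 0.65484739 -0.12666082  0.20852052] [-0.06737849  0.99772659  0.00134144] [-0.75106724  0.71436926 -3.69902071] 59.09215807914734
```

View pics/s3.png

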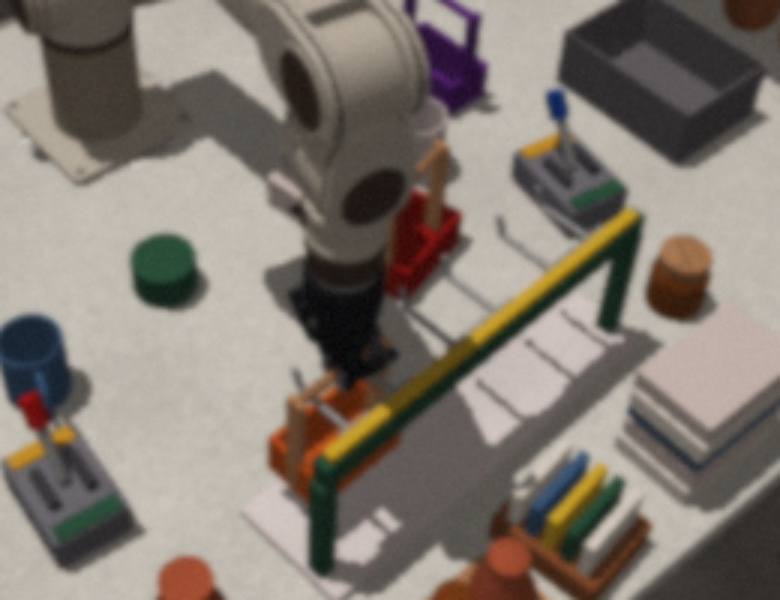

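The orange trug sits inside hook3's prongs, with one prong tip visible at (297,378) inside the near strip. Lowering the last 9 mm, then opening partway and lifting.

Call:
{"name": "apply_moves", "arguments": {
  "steps": [
    [[0, 0, 0.015], [0, 0, 0], 0],
    [[0, 0, 0.015], [0, 0, 0], 0],
    [[0, 0, 0.01], [0, 0, 0], 0],
    [[0, 0, 0], [0, 0, 0], 0],
    [[0, 0, 0], [0, 0, 0], 0.4],
    [[0, 0, 0], [0, 0, 0], 0.4],
    [[0, 0, 0], [0, 0, 0], 0.4],
    [[0, 0, 0], [0, 0, 0], 0.4]
  ]
}}

```text
clock: 13.22
eef_pos: [0.657, -0.1272, 0.2054]
tool_rot: [0.683, 0.73, 0.001, 0.001]
ft_force: [0.3, 0.4, -0.2]
grip_width: 0.0344
grasp_force: 0.0
```

Call:
{"name": "apply_moves", "arguments": {
  "steps": [
    [[0, 0, 0], [0, 0, 0], 0.4],
    [[0, 0, 0], [0, 0, 0], 0.4],
    [[0, 0, -0.08], [0, 0, 0], 0.4],
    [[0, 0, -0.15], [0, 0, 0], 0.4],
    [[0, 0, -0.15], [0, 0, 0], 0.4],
    [[0, 0, -0.1], [0, 0, 0], 0.4],
    [[0, 0, 0], [0, 0, 0], 0.4],
    [[0, 0, 0], [0, 0, 0], 0.4]
  ]
}}

```text
clock: 13.88
eef_pos: [0.6573, -0.1272, 0.3021]
tool_rot: [0.683, 0.73, 0.001, 0.002]
ft_force: [1.1, -1.0, -0.5]
grip_width: 0.0345
grasp_force: 0.0
```

Call:
{"name": "apply_moves", "arguments": {
  "steps": [
    [[0.05, -0.19, 0], [0, 0, 0], 1],
    [[0.05, -0.19, 0], [0, 0, 0], 1],
    [[0.05, -0.19, 0], [0, 0, 0], 1],
    [[0.05, -0.19, 0], [0, 0, 0], 1],
    [[0.05, -0.19, 0], [0, 0, 0], 1],
    [[0.18, 0, 0], [0, 0, 0], 1],
    [[0.18, 0, 0], [0, 0, 0], 1],
    [[0, 0, 0], [0, 0, 0], 1]
  ]
}}

```text
clock: 14.55
eef_pos: [0.4565, -0.0139, 0.2991]
tool_rot: [0.681, 0.732, 0.0, -0.002]
ft_force: [0.7, -0.4, 0.1]
grip_width: 0.0854
grasp_force: 0.0
```

Run:
```python
from h import *
o=bot.get_obs(); print(o['eef_pos'],o['ft_force'],o['grasp_force'])
p,d=bars("scene"); cv2.imwrite("pics/s4.png",cv2.resize(p[130:330,220:480,::-1],None,fx=3,fy=3)); bars("top")
plan([(.461,.154,.25)],105)
```

```text
[ 0.45645189 -0.01394319  0.29910669] [ 0.7412583  -0.37314729  0.09101099] 0.0
scene bar c=(461,155) 129x24 ang=-73.7 [0.464 0.15  0.149]
scene lamp 36 tip dx from pivot -0.041
scene mains 86 tip dx from pivot -0.042
top bar c=(458,155) 123x22 ang=-75.7 [0.459 0.156 0.155]
top lamp 62 tip dx from pivot -0.046
top mains 57 tip dx from pivot -0.046
[[[0.17,0.015,0.049],[-0.0,-0.0,-0.038],1],[[0.168,0.036,0.049],[-0.001,-0.0,-0.023],1],[[0.164,0.047,0.05],[0.0,-0.0,-0.0],1],[[0.165,0.048,0.049],[0.0,-0.0,-0.0],1],[[0.164,0.047,0.049],[0.0,-0.0,-0.0],1]]
```

View pics/s4.png

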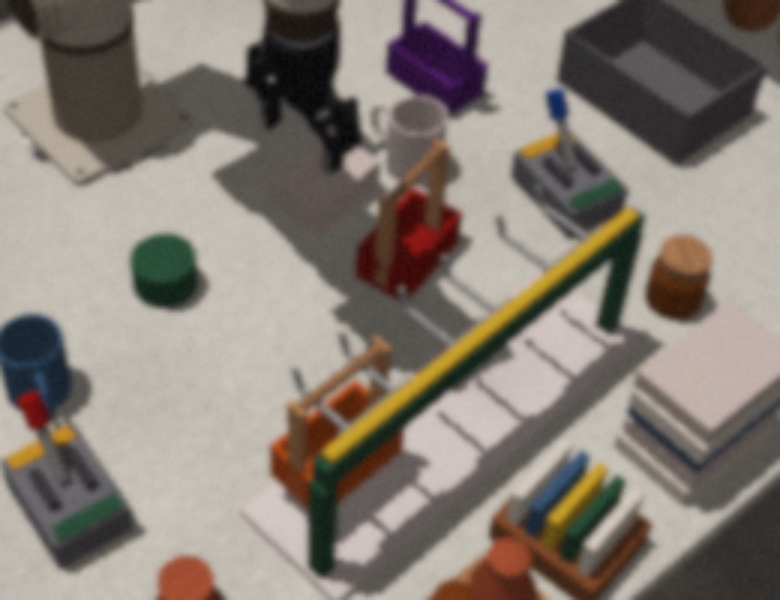

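The orange trug hangs on hook3, with both prong tips showing in front of its bar at (297,378) and (345,345). The red trug is at (415,240), not moved. Grasping it next.

Call:
{"name": "apply_moves", "arguments": {
  "steps": [
    [[0.17, 0.015, 0.05], [0, 0, -0.038], 1],
    [[0.168, 0.036, 0.05], [0, 0, -0.023], 1],
    [[0.164, 0.047, 0.05], [0, 0, 0], 1],
    [[0.164, 0.047, 0.05], [0, 0, 0], 1],
    [[0.164, 0.047, 0.05], [0, 0, 0], 1],
    [[0, 0, 0], [0, 0, 0], 1],
    [[0, 0, 0], [0, 0, 0], 1],
    [[0, 0, 0], [0, 0, 0], 1]
  ]
}}

```text
clock: 15.32
eef_pos: [0.4624, 0.1518, 0.2495]
tool_rot: [0.61, 0.792, -0.001, -0.0]
ft_force: [1.1, -0.9, 0.9]
grip_width: 0.0856
grasp_force: 0.0
```

Run:
```python
from h import *
o=bot.get_obs(); print(o['eef_pos'])
p,d=camera("wrist"); cv2.imwrite("pics/w3.png",p[:,:,::-1]); bars("scene")
plan([(.461,.154,.148)],105)
```

```text
[0.46237711 0.15183256 0.249457  ]
scene bar c=(462,153) 127x23 ang=-74.8 [0.464 0.15  0.149]
scene lamp 37 tip dx from pivot -0.04
scene mains 86 tip dx from pivot -0.042
[[[0.005,-0.002,0.17],[-0.0,0.0,-0.002],1],[[0.005,-0.001,0.171],[-0.0,0.0,0.0],1],[[0.005,-0.002,0.17],[-0.0,0.0,0.0],1]]
```

View pics/w3.png

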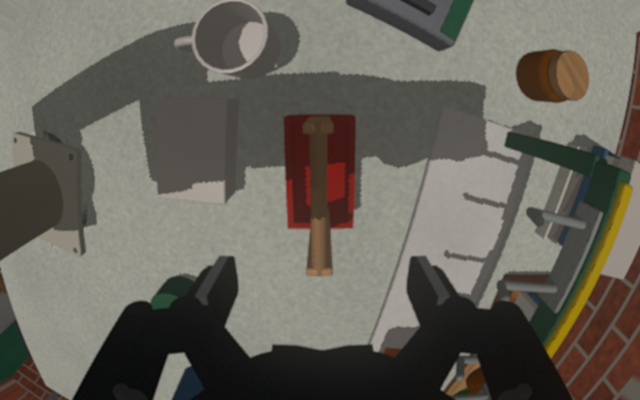

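The red bar is vertical at column 319, centred between the fingers (230 and 415). Grasp and lift.

Call:
{"name": "apply_moves", "arguments": {
  "steps": [
    [[0.005, -0.002, 0.17], [0, 0, 0], 1],
    [[0.005, -0.002, 0.17], [0, 0, 0], 1],
    [[0.005, -0.002, 0.165], [0, 0, 0], 1],
    [[0, 0, 0], [0, 0, 0], 1],
    [[0, 0, 0], [0, 0, 0], 0],
    [[0, 0, 0], [0, 0, 0], 0],
    [[0, 0, 0], [0, 0, 0], 0],
    [[0, 0, 0], [0, 0, 0], 0]
  ]
}}

```text
clock: 16.08
eef_pos: [0.4622, 0.1556, 0.1517]
tool_rot: [0.61, 0.792, 0.002, 0.001]
ft_force: [-0.3, 0.3, -0.1]
grip_width: 0.0388
grasp_force: 0.0
```

Call:
{"name": "apply_moves", "arguments": {
  "steps": [
    [[0, 0, 0], [0, 0, 0], 0],
    [[0, 0, 0], [0, 0, 0], 0],
    [[0, 0, 0], [0, 0, 0], 0],
    [[0, 0, 0], [0, 0, 0], 0],
    [[0, 0, -0.1], [0, 0, 0], 0],
    [[0, 0, -0.15], [0, 0, 0], 0],
    [[0, 0, -0.15], [0, 0, 0], 0],
    [[0, 0, -0.1], [0, 0, 0], 0]
  ]
}}

```text
clock: 16.75
eef_pos: [0.4608, 0.1555, 0.2516]
tool_rot: [0.61, 0.793, 0.001, 0.001]
ft_force: [0.3, 0.8, -1.4]
grip_width: 0.0112
grasp_force: 59.0
```

Run:
```python
from h import *
plan([(.55,.165,.25),(.638,.171,.252)],93.9,step=.025,o=0)
```

```text
[[[-0.017,0.111,0.002],[0.0,-0.0,0.038],0],[[-0.004,0.112,0.003],[0.001,-0.0,0.023],0],[[0.004,0.112,0.001],[-0.0,-0.0,-0.0],0],[[0.005,0.112,0.002],[-0.0,-0.0,-0.0],0],[[-0.0,0.11,-0.002],[-0.0,-0.0,-0.0],0],[[-0.0,0.111,-0.003],[-0.0,-0.0,-0.0],0],[[-0.0,0.11,-0.003],[-0.0,-0.0,-0.0],0],[[-0.0,0.11,-0.002],[-0.0,-0.0,-0.0],0]]
```

Call:
{"name": "apply_moves", "arguments": {
  "steps": [
    [[-0.017, 0.111, 0], [0, 0, 0.038], 0],
    [[-0.004, 0.112, 0], [0, 0, 0.023], 0],
    [[0.004, 0.112, 0], [0, 0, 0], 0],
    [[0.005, 0.112, 0], [0, 0, 0], 0],
    [[0, 0.11, 0], [0, 0, 0], 0],
    [[0, 0.11, 0], [0, 0, 0], 0],
    [[0, 0.11, 0], [0, 0, 0], 0],
    [[0, 0.11, 0], [0, 0, 0], 0]
  ]
}}

```text
clock: 17.42
eef_pos: [0.638, 0.1708, 0.2484]
tool_rot: [0.683, 0.731, -0.001, -0.0]
ft_force: [0.9, 0.3, -1.6]
grip_width: 0.0108
grasp_force: 59.0
```

Call:
{"name": "apply_moves", "arguments": {
  "steps": [
    [[0, 0, 0], [0, 0, 0], 0],
    [[0, 0, 0], [0, 0, 0], 0],
    [[0, 0, 0.08], [0, 0, 0], 0],
    [[0, 0, 0.08], [0, 0, 0], 0],
    [[0, 0, 0.04], [0, 0, 0], 0],
    [[0, 0, 0], [0, 0, 0], 0],
    [[0, 0, 0], [0, 0, 0], 0],
    [[0, 0, 0], [0, 0, 0], 0]
  ]
}}

```text
clock: 18.08
eef_pos: [0.6374, 0.1709, 0.2105]
tool_rot: [0.683, 0.731, 0.001, 0.0]
ft_force: [-0.2, -0.3, -2.5]
grip_width: 0.0107
grasp_force: 59.0
```

Run:
```python
from h import *
o=bot.get_obs(); print(o['eef_pos'],o['ft_force'],o['grasp_force'])
p,d=camera("scene"); cv2.imwrite("pics/s5.png",cv2.resize(p[130:330,240:500,::-1],None,fx=3,fy=3))
```

```text
[0.63744242 0.1708915  0.21053333] [-0.22533874 -0.34481567 -2.49159145] 58.95355224609375
```

View pics/s5.png

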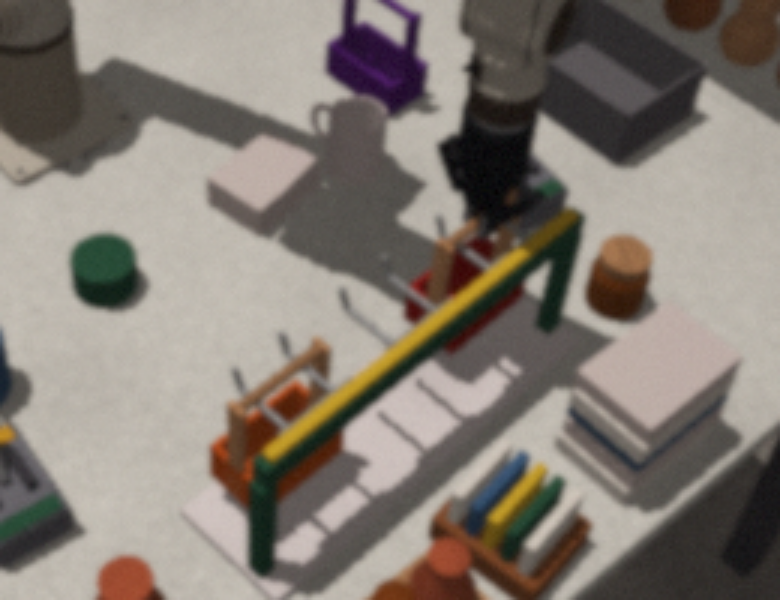

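The red trug is on hook1: a prong tip shows at (440,228) in front of the bar and the prong passes inside its near strip. Lowering and releasing.

Call:
{"name": "apply_moves", "arguments": {
  "steps": [
    [[0, 0, 0.015], [0, 0, 0], 0],
    [[0, 0, 0.015], [0, 0, 0], 0],
    [[0, 0, 0.012], [0, 0, 0], 0],
    [[0, 0, 0], [0, 0, 0], 0],
    [[0, 0, 0], [0, 0, 0], 0.4],
    [[0, 0, 0], [0, 0, 0], 0.4],
    [[0, 0, 0], [0, 0, 0], 0.4],
    [[0, 0, 0], [0, 0, 0], 0.4]
  ]
}}

```text
clock: 18.8
eef_pos: [0.6376, 0.1708, 0.2013]
tool_rot: [0.683, 0.73, 0.0, 0.0]
ft_force: [-0.5, -0.9, 0.4]
grip_width: 0.0342
grasp_force: 0.0
```

Call:
{"name": "apply_moves", "arguments": {
  "steps": [
    [[0, 0, 0], [0, 0, 0], 0.4],
    [[0, 0, 0], [0, 0, 0], 0.4],
    [[0, 0, -0.08], [0, 0, 0], 0.4],
    [[0, 0, -0.15], [0, 0, 0], 0.4],
    [[0, 0, -0.15], [0, 0, 0], 0.4],
    [[0, 0, -0.1], [0, 0, 0], 0.4],
    [[0, 0, 0], [0, 0, 0], 0.4],
    [[0, 0, 0], [0, 0, 0], 0.4]
  ]
}}

```text
clock: 19.47
eef_pos: [0.6382, 0.1709, 0.2987]
tool_rot: [0.683, 0.73, 0.002, 0.001]
ft_force: [-0.2, 0.8, -1.3]
grip_width: 0.0344
grasp_force: 0.0
```

Call:
{"name": "apply_moves", "arguments": {
  "steps": [
    [[-0.05, -0.19, 0], [0, 0, 0], 1],
    [[-0.05, -0.19, 0], [0, 0, 0], 1],
    [[-0.05, -0.19, 0], [0, 0, 0], 1],
    [[-0.05, -0.19, 0], [0, 0, 0], 1],
    [[-0.05, -0.19, 0], [0, 0, 0], 1],
    [[-0.18, 0, 0], [0, 0, 0], 1],
    [[-0.18, 0, 0], [0, 0, 0], 1],
    [[0, 0, 0], [0, 0, 0], 1]
  ]
}}

```text
clock: 20.13
eef_pos: [0.4544, 0.0318, 0.2956]
tool_rot: [0.685, 0.729, -0.002, 0.0]
ft_force: [0.5, 1.2, 0.2]
grip_width: 0.0855
grasp_force: 0.0
```

Run:
```python
from h import *
o=bot.get_obs(); print(o['eef_pos'],o['ft_force'],o['grasp_force'])
p,d=bars("scene"); cv2.imwrite("pics/s6.png",cv2.resize(p[130:330,240:500,::-1],None,fx=3,fy=3))
p,d=camera("top"); W=cloud(d,get_calibration("top")); hsv=cv2.cvtColor(p,cv2.COLOR_RGB2HSV)
for n,c in [("hook1",(.640,.170)),("hook3",(.660,-.130))]:
    m=(abs(W[:,:,1]-c[1])<.065)&(W[:,:,0]<c[0]+.04)&(W[:,:,0]>c[0]-.045)&(W[:,:,2]>.193)&(W[:,:,2]<.23)&(hsv[:,:,0]<20)&(hsv[:,:,1]>70)
    print(n,m.sum(),rect(W[m]),W[m].mean(0).round(3),"z max",np.percentile(W[m][:,2],90).round(3))
plan([(.42,-.25,.26),(.449,-.363,.26)],90)
```

```text
[0.45437932 0.03178733 0.29564078] [0.46583776 1.17301851 0.17043779] 0.0
scene lamp 37 tip dx from pivot -0.041
scene mains 87 tip dx from pivot -0.042
hook1 188 c=(625,169) 122x45 ang=-86.7 [0.636 0.169 0.206] z max 0.21
hook3 210 c=(644,-127) 122x44 ang=-87.8 [ 0.654 -0.124  0.206] z max 0.211
[[[-0.176,-0.033,0.022],[-0.001,-0.0,0.02],1],[[-0.179,-0.023,0.023],[0.0,-0.0,0.0],1],[[-0.178,-0.022,0.022],[0.0,-0.0,0.0],1],[[-0.178,-0.022,0.022],[0.0,-0.0,0.0],1],[[-0.178,-0.022,0.022],[0.0,-0.0,0.0],1],[[-0.178,-0.022,0.023],[0.0,-0.0,0.0],1],[[-0.178,-0.023,0.022],[0.0,-0.0,0.0],1],[[-0.179,-0.022,0.022],[0.0,-0.0,0.0],1]]
[[[-0.188,0.048,0.0],[0.0,-0.0,0.0],1],[[-0.188,0.048,0.0],[0.0,-0.0,0.0],1],[[-0.189,0.048,0.0],[0.0,-0.0,0.0],1]]
```

View pics/s6.png

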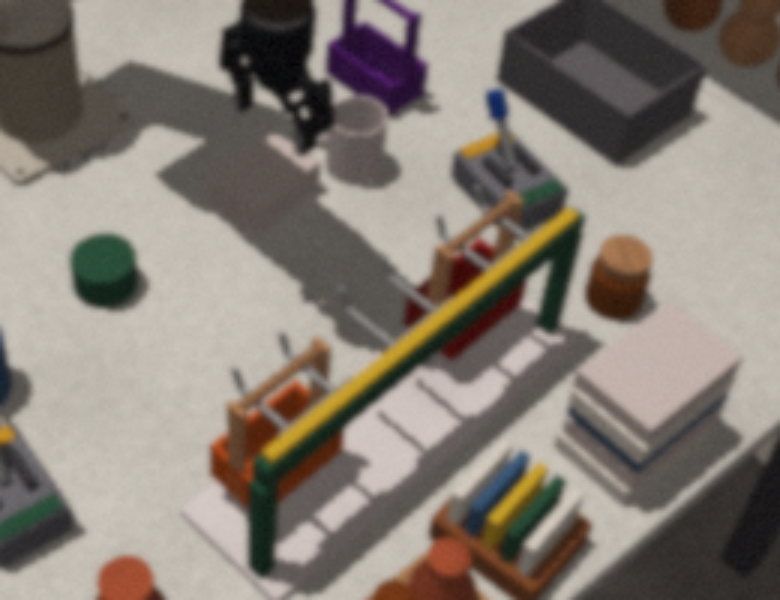

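Both trugs hang: the red bar's prong tips are at (440,228) and hidden behind its upper strip, the orange ones at (238,378) and (285,345), and bar heights match the hooks. Now mains ON.

Call:
{"name": "apply_moves", "arguments": {
  "steps": [
    [[-0.176, -0.033, 0.022], [0, 0, 0.02], 1],
    [[-0.178, -0.022, 0.022], [0, 0, 0], 1],
    [[-0.178, -0.022, 0.022], [0, 0, 0], 1],
    [[-0.178, -0.022, 0.022], [0, 0, 0], 1],
    [[-0.178, -0.022, 0.022], [0, 0, 0], 1],
    [[-0.178, -0.022, 0.022], [0, 0, 0], 1],
    [[-0.178, -0.022, 0.022], [0, 0, 0], 1],
    [[-0.178, -0.022, 0.022], [0, 0, 0], 1]
  ]
}}

```text
clock: 20.9
eef_pos: [0.4221, -0.2492, 0.2604]
tool_rot: [0.705, 0.709, 0.0, -0.001]
ft_force: [0.7, 0.7, 0.1]
grip_width: 0.0853
grasp_force: 0.0
```

Call:
{"name": "apply_moves", "arguments": {
  "steps": [
    [[-0.188, 0.048, 0], [0, 0, 0], 1],
    [[-0.188, 0.048, 0], [0, 0, 0], 1],
    [[-0.188, 0.048, 0], [0, 0, 0], 1],
    [[0, 0, 0], [0, 0, 0], 1],
    [[0, 0, 0.15], [0, 0, 0], 1],
    [[0, 0, 0.15], [0, 0, 0], 1],
    [[0, 0, 0], [0, 0, 0], 1],
    [[0, 0, 0], [0, 0, 0], 1]
  ]
}}

```text
clock: 21.57
eef_pos: [0.4506, -0.3593, 0.1991]
tool_rot: [0.705, 0.709, -0.0, -0.003]
ft_force: [0.1, -0.2, 0.4]
grip_width: 0.0851
grasp_force: 0.0
```

Run:
```python
from h import *
print(bot.get_obs()['eef_pos']); bars("scene")
plan([(.449,-.363,.11),(.545,-.371,.11)],90,step=.03)
```

```text
[ 0.45062557 -0.35926486  0.19913507]
scene lamp 36 tip dx from pivot -0.041
scene mains 90 tip dx from pivot -0.042
[[[-0.004,-0.003,0.114],[-0.0,-0.0,0.002],1],[[-0.003,-0.004,0.115],[-0.0,-0.0,-0.0],1],[[-0.004,-0.003,0.114],[-0.0,-0.0,-0.0],1],[[-0.003,-0.003,0.114],[-0.0,-0.0,-0.0],1],[[-0.01,0.12,-0.0],[-0.0,-0.0,-0.0],1],[[-0.01,0.12,-0.0],[-0.0,-0.0,-0.0],1],[[-0.01,0.12,-0.0],[-0.0,-0.0,-0.0],1],[[-0.01,0.12,-0.001],[-0.0,-0.0,-0.0],1]]
```

Call:
{"name": "apply_moves", "arguments": {
  "steps": [
    [[-0.004, -0.003, 0.115], [0, 0, 0], 1],
    [[-0.004, -0.003, 0.115], [0, 0, 0], 1],
    [[-0.004, -0.003, 0.115], [0, 0, 0], 1],
    [[-0.004, -0.003, 0.1], [0, 0, 0], 1],
    [[0, 0, 0], [0, 0, 0], 1],
    [[-0.005, 0.07, 0], [0, 0, 0], 1],
    [[-0.005, 0.07, 0], [0, 0, 0], 1],
    [[-0.005, 0.07, 0], [0, 0, 0], 1]
  ]
}}

```text
clock: 22.28
eef_pos: [0.4921, -0.3681, 0.1161]
tool_rot: [0.706, 0.709, -0.0, 0.002]
ft_force: [-2.3, -0.3, 0.8]
grip_width: 0.0851
grasp_force: 0.9
```

Call:
{"name": "apply_moves", "arguments": {
  "steps": [
    [[-0.005, 0.07, 0], [0, 0, 0], 1],
    [[-0.005, 0.07, 0], [0, 0, 0], 1],
    [[-0.005, 0.07, 0], [0, 0, 0], 1],
    [[-0.005, 0.055, 0], [0, 0, 0], 1],
    [[0, 0, 0], [0, 0, 0], 1],
    [[0, 0, 0], [0, 0, 0], 1],
    [[0, 0, -0.1], [0, 0, 0], 1],
    [[0, 0, -0.2], [0, 0, 0], 1]
  ]
}}

```text
clock: 22.95
eef_pos: [0.5405, -0.369, 0.1684]
tool_rot: [0.706, 0.709, -0.001, -0.006]
ft_force: [0.5, -0.7, -0.9]
grip_width: 0.0857
grasp_force: 0.0
```

Call:
{"name": "apply_moves", "arguments": {
  "steps": [
    [[0, 0, -0.2], [0, 0, 0], 1],
    [[0, 0, -0.2], [0, 0, 0], 1],
    [[0, 0, -0.1], [0, 0, 0], 1],
    [[0, -0.15, 0], [0, 0, 0], 1],
    [[0, -0.2, 0], [0, 0, 0], 1],
    [[0.05, -0.19, 0], [0, 0, 0], 1],
    [[0.15, -0.1, 0], [0, 0, 0], 1],
    [[0, 0, 0], [0, 0, 0], 1]
  ]
}}

```text
clock: 23.62
eef_pos: [0.4086, -0.3265, 0.2726]
tool_rot: [0.706, 0.708, -0.0, -0.004]
ft_force: [-0.0, 0.6, -0.1]
grip_width: 0.0856
grasp_force: 0.0
```

Run:
```python
from h import *
print(bot.get_obs()['eef_pos']); bars("scene"); bars("top")
plan([(.42,.25,.26),(.462,.393,.26),(.462,.393,.17)],90)
```

```text
[ 0.40864128 -0.32652241  0.27262984]
scene lamp 37 tip dx from pivot -0.041
scene mains 66 tip dx from pivot 0.053
top lamp 61 tip dx from pivot -0.046
top mains 75 tip dx from pivot 0.043
[[[0.194,0.003,0.005],[0.0,0.0,0.001],1],[[0.193,0.002,0.004],[0.0,0.0,0.0],1],[[0.194,0.002,0.005],[0.0,0.0,0.0],1],[[0.193,0.002,0.004],[0.0,0.0,0.0],1],[[0.194,0.002,0.005],[0.0,0.0,0.0],1],[[0.194,0.002,0.005],[0.0,0.0,0.0],1],[[0.193,0.002,0.004],[0.0,0.0,0.0],1],[[0.194,0.002,0.005],[0.0,0.0,0.0],1]]
[[[0.193,0.002,0.004],[0.0,0.0,0.0],1],[[0.194,0.002,0.005],[0.0,0.0,0.0],1],[[0.194,0.002,0.005],[0.0,0.0,0.0],1],[[0.193,0.002,0.004],[0.0,0.0,0.0],1],[[0.194,0.002,0.005],[0.0,0.0,0.0],1],[[0.193,0.003,0.004],[0.0,0.0,0.0],1],[[0.194,0.002,0.005],[0.0,0.0,0.0],1],[[0.179,0.052,-0.0],[0.0,0.0,0.0],1]]
[[[0.178,0.053,-0.0],[0.0,0.0,0.0],1],[[0.179,0.052,-0.0],[0.0,0.0,0.0],1],[[0.179,0.053,-0.001],[0.0,0.0,0.0],1],[[0.0,-0.0,0.15],[0.0,0.0,0.0],1],[[0.0,-0.0,0.15],[0.0,0.0,0.0],1],[[0.0,-0.0,0.15],[0.0,0.0,0.0],1]]
```

Mains ON. Now the lamp.

Call:
{"name": "apply_moves", "arguments": {
  "steps": [
    [[0.194, 0.002, 0], [0, 0, 0], 1],
    [[0.194, 0.002, 0], [0, 0, 0], 1],
    [[0.194, 0.002, 0], [0, 0, 0], 1],
    [[0.194, 0.002, 0], [0, 0, 0], 1],
    [[0.194, 0.002, 0], [0, 0, 0], 1],
    [[0.194, 0.002, 0], [0, 0, 0], 1],
    [[0.194, 0.002, 0], [0, 0, 0], 1],
    [[0.194, 0.002, 0], [0, 0, 0], 1]
  ]
}}

```text
clock: 24.38
eef_pos: [0.419, -0.0196, 0.2741]
tool_rot: [0.706, 0.709, 0.001, 0.001]
ft_force: [1.2, 0.4, 0.3]
grip_width: 0.0854
grasp_force: 0.0
```

Call:
{"name": "apply_moves", "arguments": {
  "steps": [
    [[0.194, 0.002, 0], [0, 0, 0], 1],
    [[0.194, 0.002, 0], [0, 0, 0], 1],
    [[0.194, 0.002, 0], [0, 0, 0], 1],
    [[0.194, 0.002, 0], [0, 0, 0], 1],
    [[0.194, 0.002, 0], [0, 0, 0], 1],
    [[0.194, 0.002, 0], [0, 0, 0], 1],
    [[0.194, 0.002, 0], [0, 0, 0], 1],
    [[0.179, 0.052, 0], [0, 0, 0], 1]
  ]
}}

```text
clock: 25.05
eef_pos: [0.4294, 0.2894, 0.2741]
tool_rot: [0.705, 0.709, 0.001, 0.0]
ft_force: [1.1, 0.3, 0.3]
grip_width: 0.0852
grasp_force: 0.0
```

Call:
{"name": "apply_moves", "arguments": {
  "steps": [
    [[0.179, 0.052, 0], [0, 0, 0], 1],
    [[0.179, 0.052, 0], [0, 0, 0], 1],
    [[0.179, 0.052, 0], [0, 0, 0], 1],
    [[0, 0, 0.1], [0, 0, 0], 1],
    [[0, 0, 0.15], [0, 0, 0], 1],
    [[0, 0, 0.15], [0, 0, 0], 1],
    [[0, 0, 0], [0, 0, 0], 1],
    [[0, 0, 0], [0, 0, 0], 1]
  ]
}}

```text
clock: 25.72
eef_pos: [0.46, 0.3937, 0.1916]
tool_rot: [0.705, 0.709, -0.002, -0.0]
ft_force: [-0.3, -0.1, 0.6]
grip_width: 0.0854
grasp_force: 0.0
```

Run:
```python
from h import *
print(bot.get_obs()['eef_pos'])
plan([(.462,.393,.11),(.556,.378,.11)],90,step=.03)
```

```text
[0.46004311 0.39365315 0.19158817]
[[[-0.001,0.004,0.136],[-0.001,0.001,0.001],1],[[-0.001,0.003,0.136],[0.0,-0.0,0.0],1],[[-0.001,0.003,0.136],[0.0,-0.0,0.0],1],[[-0.019,0.117,-0.0],[0.0,-0.0,0.0],1],[[-0.019,0.118,0.0],[0.0,-0.0,0.0],1],[[-0.019,0.117,0.0],[0.0,-0.0,0.0],1],[[-0.019,0.118,0.0],[0.0,-0.0,0.0],1]]
```

Call:
{"name": "apply_moves", "arguments": {
  "steps": [
    [[0, 0.003, 0.13], [0, 0, 0], 1],
    [[0, 0.003, 0.13], [0, 0, 0], 1],
    [[0, 0.003, 0.14], [0, 0, 0], 1],
    [[0, 0, 0], [0, 0, 0], 1],
    [[-0.012, 0.07, 0], [0, 0, 0], 1],
    [[-0.012, 0.07, 0], [0, 0, 0], 1],
    [[-0.012, 0.07, 0], [0, 0, 0], 1],
    [[-0.012, 0.07, 0], [0, 0, 0], 1]
  ]
}}

```text
clock: 26.38
eef_pos: [0.5201, 0.3857, 0.1173]
tool_rot: [0.705, 0.709, 0.003, 0.0]
ft_force: [-1.4, 1.0, 0.6]
grip_width: 0.0854
grasp_force: 0.5
```

Call:
{"name": "apply_moves", "arguments": {
  "steps": [
    [[-0.012, 0.07, 0], [0, 0, 0], 1],
    [[-0.012, 0.07, 0], [0, 0, 0], 1],
    [[-0.005, 0.045, 0], [0, 0, 0], 1],
    [[0, 0, 0], [0, 0, 0], 1],
    [[0, 0, 0], [0, 0, 0], 1],
    [[0, 0, -0.1], [0, 0, 0], 1],
    [[0, 0, -0.2], [0, 0, 0], 1],
    [[0, 0, -0.2], [0, 0, 0], 1]
  ]
}}

```text
clock: 27.05
eef_pos: [0.553, 0.3782, 0.2124]
tool_rot: [0.705, 0.709, -0.003, -0.001]
ft_force: [2.1, 0.7, 1.2]
grip_width: 0.0852
grasp_force: 0.0
```

Call:
{"name": "apply_moves", "arguments": {
  "steps": [
    [[0, 0, -0.2], [0, 0, 0], 1],
    [[0, 0, -0.1], [0, 0, 0], 1],
    [[0, -0.15, 0], [0, 0, 0], 1],
    [[0, -0.2, 0], [0, 0, 0], 1],
    [[0, -0.15, 0], [0, 0, 0], 1],
    [[0, 0, 0], [0, 0, 0], 1],
    [[0, 0, 0], [0, 0, 0], 1],
    [[0, 0, 0], [0, 0, 0], 1]
  ]
}}

```text
clock: 27.72
eef_pos: [0.4549, 0.3788, 0.2739]
tool_rot: [0.705, 0.709, 0.001, 0.0]
ft_force: [1.4, 0.3, 0.0]
grip_width: 0.085
grasp_force: 0.0
```

Run:
```python
from h import *
print(bot.get_obs()['eef_pos']); p,d=bars("scene"); cv2.imwrite("pics/s7.png",p[:,:,::-1]); bars("top")
```

```text
[0.45493672 0.37879759 0.27385205]
scene lamp 42 tip dx from pivot 0.049
scene mains 67 tip dx from pivot 0.053
top lamp 80 tip dx from pivot 0.043
top mains 74 tip dx from pivot 0.042
```

View pics/s7.png

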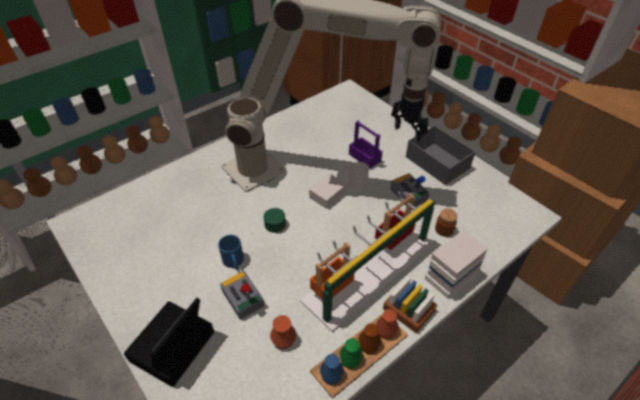

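Both handles are ON, both trugs hang at (330,270) and (397,222), all four bystanders stand, and no blue trug is on the table. Handing in.

```bash
python3 -c "
from workcell import bot
print(bot.job_done())"
```

```text
the job is handed in; nothing more can be done
None
```

I hung the two trugs that were present, red on hook1 and orange on hook3 (no blue trug was there), switched the mains and then the lamp back ON, and handed the job in; no score was returned.

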